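# Hang the trimming chuck plate on the turntable's two pins

### The arm

A 7-joint arm with a two-finger parallel gripper is mounted at the origin on the work surface. World frame = base frame: x ahead of the robot, y to its left, z up, the work surface at z = 0. Lengths are in m, angles in rad, forces in N, time in s.
With the tool pointing down it reaches from about 0.4 to 0.85 m from the base axis. Payload 4.5 kg.
Tool frame: the origin (TCP) lies between the finger pads; the fingertips stand 11 mm ahead of it and the grasp point (between the pads) lies 8 mm behind it; z points along the fingers, y is the line along which they close (so a half turn about z gives the same grasp; the last joint's range is limited). The gripper opens to 85 mm and grips with 20 to 120 N. Pads are 22 mm wide; open, the fingers measure 114 mm over their backs; the gripper's body (76 mm by 85 mm) begins 54 mm behind the grasp point. The pads swing forward as they close: fully open they stand 13 mm farther back than shut.
Start: joints at [1.211, 0.689, -0.195, 1.565, 0.157, 0.902, -0.215], TCP at [0.24, -0.577, 0.214] pointing down, gripper open.
Joint ranges: [-3.01, 3.01], [-0.46, 2.08], [-1.47, 1.51], [0.13, 2.56], [-1, 4.14], [0.04, 2.09], [-2.66, 2.66]. Speed limits (rad/s): [2.57, 2.57, 3.14, 3.14, 3.14, 3.14, 3.14].

### API

Orientations are given as a unit quaternion [w, x, y, z].
In Python, from plant import telemetry, camera, camera_params, order gives the robot as it stands.
- The arm moves only by the tool move_arm, never from a script. Its argument "steps" is a list of rows, each a list of 7 numbers: the finger opening in mm, from 0 to 85.4, then the shift along the tool's x, y, z scaled (see below), then the turn, a rotation vector about the tool's x, y, z scaled (see below). A call has 1 to 12 rows; each row is the pose to reach, as a shift and turn from the pose commanded when the call began, along the tool's axes at that moment; what a row does not reach only later rows make up. The controller multiplies each number of a shift by 75 cm and each number of a turn by 45 degrees. A row lasts 1/8 s, in which the tool goes at most 62.5 mm and 10.7 degrees, less where a joint would pass 70% of its speed; a pose out of reach is approached as far as the arm can. A call with a number of a shift or a turn outside -1 to 1 is refused whole. A call with a gripper value outside its range is refused whole. The fingers move at their own pace and stop on an object; the grip force is fixed at half the most. Time passes only in rows, so rows that repeat a pose let the fingers close. It gives the time, the measured TCP pose, the force, the opening and the grip force at its end, in the units of the state.
- telemetry.state(): the state, without advancing time (a new reading comes with each control period).
- camera(name): name is "scene" or "top"; returns the picture (384x512x3 uint8, red, green, blue); there is no depth.
- camera_params(name): a dict with "K" (3x3 intrinsics, pixels), "rvec" (rotation vector, rad) and "tvec" (3), from world to camera coordinates, as OpenCV has them. Camera axes: x right, y down, z forward; pixel columns grow to the right and rows downward; lengths in m; the calibration is good to about 2 mm. A picture is of the moment at which its call begins. camera_params takes no time and is no camera call.
- order.close_job(): hands the job in; it is judged then, once.
The state is a dict: "clock": time; "qpos": joint angles; "qvel": joint speeds; "joint_torque": joint torques, N m; "tcp_pos": TCP position; "orientation": TCP orientation; "ft_force": force on the tool from outside, world axes, zero at the start; "torque": the same for the moment, N m; "opening": finger opening in m; "grasp_force": force on a finger pad.
Only numpy, scipy, OpenCV 4.12 (cv2) and the standard library are available. Lean on these libraries where they do the work, as an engineer would, in place of code of your own. Each camera call takes 0.05 s, during which the arm holds its last target. There are 200 camera calls.

### The job

Get the turntable ready for trimming vases: pick up the longer chuck plate, the one with two large holes near its ends, and lower it over the turntable's two upright pins so that a pin stands in each hole and the plate lies flat on the turntable's head; keep hold of it until the holes are over the pins, then let go. Either end of the plate may go on either pin. Leave the shorter chuck plate and the standing vase where they are.

Things in the scene. Friction and masses are not known exactly. Their poses are not given: they have to be found in the camera images.
- chuck_plate: Plate to hang: plywood, 190 (x) by 90 (y) by 10 mm thick, flat on the table; two round through holes 32 mm in diameter on its x axis, 60 mm either side of the middle. From its middle rises an upright round wooden chuck to grip from above, 46 mm in diameter, its top 75 mm above the plate's underside. 0.17 to 0.35 kg. Origin: centre of the underside; z up. A half turn about z gives the same shape.
- turntable: Potter's turntable, fixed and locked: iron foot, flat aluminium head 220 mm in diameter, upper face 75 mm above the table. On its x axis, 60 mm either side of the centre, two upright steel pins 24 mm tall (tips at 99 mm), 12 mm in diameter, the upper 14 mm tapering to 6 mm; they stand 14 mm above the seated plate. Origin: centre of its underside, on the table; z up. Half-turn symmetric.
- small_chuck_plate: Bystander, to be left alone: chuck plate of a smaller turntable, lying flat on the table; same plywood and same chuck, but only 130 (x) by 90 (y) by 10 mm, with two 14 mm holes 76 mm apart, too close and small for these pins. The two chuck plates may lie in either order. Origin: centre of the underside.
- vase: A bystander: a grey-brown clay vase standing on the table beyond the work, 150 mm tall, 88 mm across its belly, open at the top. Origin: centre of its underside. To be left alone.
Mind the look-alikes: they are no part of the job. Leave any green or turquoise look-alike of the chuck_plate alone. Of the things that look like the turntable, the largest one is meant.

How it is judged:
On the way:
1. the plate, still held by the fingers, has both holes lowered over the two pins (horizontal distance between chuck_plate and turntable below 0.014 m and angle between the x axis of chuck_plate and the x axis of turntable, either way round below 0.22 rad and z of chuck_plate in the frame of turntable between 0.07 and 0.094 m and contact force between the fingers and chuck_plate above 0.5 N), for 0.1 s.
At the end, for the whole second after the job is handed in: The long plate lies flat on the head (underside within 4 mm of it, tilt under 0.06 rad), a pin in each hole (centres within 14 mm, long axis within 0.22 rad of the pins' line, either way), at rest, released; short plate and vase within 30 mm of their starts, vase upright within 0.2 rad (horizontal distance between chuck_plate and turntable below 0.014 m and angle between the x axis of chuck_plate and the x axis of turntable, either way round below 0.22 rad and z of chuck_plate in the frame of turntable between 0.071 and 0.079 m and angle between chuck_plate's own z axis and vertical below 0.06 rad and linear speed of chuck_plate below 0.02 m/s and angular speed of chuck_plate below 0.2 rad/s and contact force between the fingers and chuck_plate below 0.1 N and distance of each of small_chuck_plate, vase from where it was at the start of the episode below 0.03 m and angle between vase's own z axis and vertical below 0.2 rad); the robot touches nothing.
It fails at once if the shorter chuck plate is moved more than 30 mm (distance of small_chuck_plate from where it was at the start of the episode above 0.03 m).
It fails at once if the vase is moved more than 30 mm or tipped (distance of vase from where it was at the start of the episode above 0.03 m or angle between vase's own z axis and vertical above 0.3 rad).
It also fails if it takes over 42 s, if anything falls off the work surface, if the arm or the gripper's body presses on something with over 40 N, if the wrist force passes 120 N, or if a joint passes its speed limit or range.

## Working session

There is one attempt and no reset: what is moved stays moved. The work goes in short steps, Python scripts to look and compute and a tool call to move; the robot and the scene stay as the last step left them, time stands still between calls to the robot, and variables do not carry over. Pictures are saved under pics/ and viewed, at most 10 in all, crops included, and the job is handed in when it is done.

Besides the shell and the picture viewer there is one more tool, called after "Call:" by a JSON object that holds its "name" and its "arguments". move_arm: Moves the arm, as the interface text tells. Its arguments: {"type":"object","properties":{"steps":{"type":"array","items":{"type":"array","items":{"type":"number"}}}},"required":["steps"]}

```bash
mkdir -p pics; python3 - <<'E'
from plant import telemetry,camera,camera_params
import cv2
for n in("scene","top"):
    im=camera(n); cv2.imwrite(f"pics/{n}0.png",im[:,:,::-1]); p=camera_params(n); print(n,p)
s=telemetry.state(); print(s)
E
```

```text
scene {'K': array([[465.32652985,   0.        , 243.69315013],
       [  0.        , 465.32652985, 182.60562695],
       [  0.        ,   0.        ,   1.        ]]), 'rvec': array([ 1.83221341,  1.50787352, -0.69023942]), 'tvec': array([-0.13385961, -0.30476239,  1.71445505])}
top {'K': array([[469.75708471,   0.        , 255.44032182],
       [  0.        , 469.75708471, 193.95924103],
       [  0.        ,   0.        ,   1.        ]]), 'rvec': array([ 2.14291162, -2.13887283,  0.14805031]), 'tvec': array([0.04436651, 0.51563337, 1.44648496])}
{'clock': 0.1, 'qpos': array([ 1.21082187,  0.68992673, -0.19452582,  1.56624032,  0.15732768,
        0.90248416, -0.21510346]), 'qvel': array([ 0.00075971, -0.00205247, -0.00076265, -0.00406003,  0.00023192,
        0.00114538, -0.00253764]), 'joint_torque': array([-3.26875692e-03, -5.40604734e+01, -1.27164558e+00, -1.58986670e+01,
        9.35005228e-03,  4.48074585e-03,  2.63118653e-05]), 'tcp_pos': array([ 0.23951858, -0.57662469,  0.21284772]), 'orientation': array([-8.00271487e-04,  9.80670659e-01,  1.95663913e-01, -2.28181094e-04]), 'ft_force': array([ 0.74174437,  0.34583338, -0.15341683]), 'torque': array([ 0.00462304, -0.01189633,  0.02464348]), 'grasp_force': 0.0, 'opening': 0.08555162934087406}
```

View pics/scene0.png

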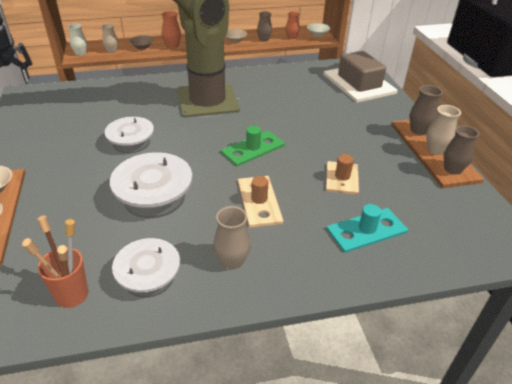

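View pics/top0.png

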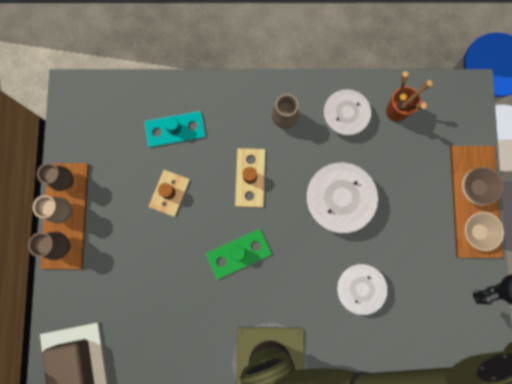

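Candidates for the plate are:
- long plywood, top (250,178)
- short plywood, top (170,192)
- green, top (238,253)
- turquoise, top (175,128)

Candidates for the turntable are (342,198), which is the largest, (347,112) and (362,290). I choose the plywood plate at (250,178) and the turntable at (342,198), and check them in a crop.

```bash
python3 - <<'E'
import cv2,numpy as np
t=cv2.imread("pics/top0.png");s=cv2.imread("pics/scene0.png")
def c(im,x,y,w,h): return cv2.resize(im[y:y+h,x:x+w],(400,300),interpolation=cv2.INTER_CUBIC)
cv2.imwrite("pics/crop.png",np.vstack([np.hstack([c(t,202,143,96,72),c(t,294,162,96,72)]),np.hstack([c(s,212,164,96,72),c(s,104,148,96,72)])]))
E
```

```text
(no output)
```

View pics/crop.png

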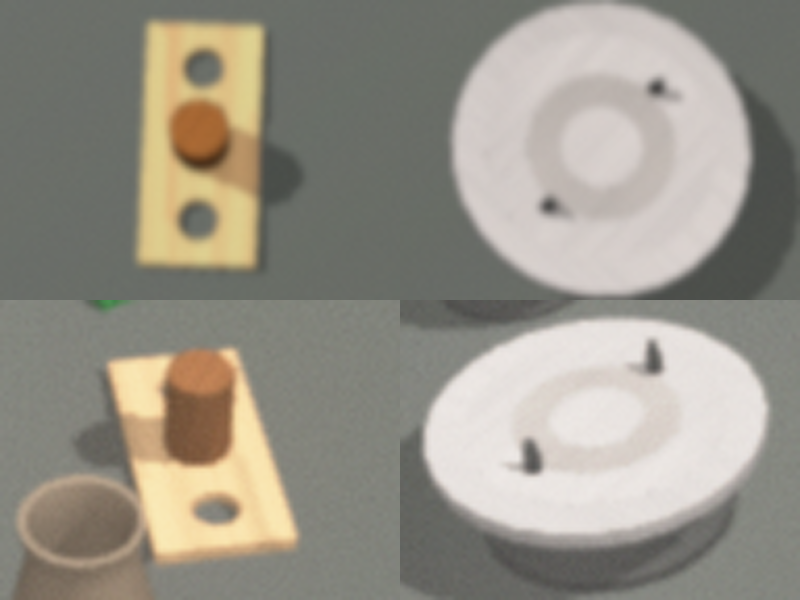

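The crop confirms the choice: the plywood plate with two large holes, at top (250.7,159) and (249.5,196), and the large head with two pins at (355.7,183) and (329.5,211). Next I measure by masks and triangulation.

```bash
cat > h.py <<'E'
import cv2,numpy as np
from plant import camera_params
P={n:camera_params(n) for n in("scene","top")}
def cam(n):
    p=P[n]; R=cv2.Rodrigues(p["rvec"])[0]; return p["K"],R,np.array(p["tvec"]).reshape(3)
def ray(n,uv,z):
    K,R,t=cam(n); d=R.T@np.linalg.inv(K)@[uv[0],uv[1],1]; c=-R.T@t; return c+d*(z-c[2])/d[2]
def tri(uvs,uvt):
    M=[]
    for n,uv in(("scene",uvs),("top",uvt)):
        K,R,t=cam(n); M.append(K@np.c_[R,t])
    X=cv2.triangulatePoints(M[0],M[1],np.array(uvs,float).reshape(2,1),np.array(uvt,float).reshape(2,1))[:,0]; X=X[:3]/X[3]
    K,R,t=cam("top"); q=K@(R@X+t); return X,np.round(q[:2]/q[2]-uvt,2)
E
python3 - <<'E'
from h import *
t=cv2.imread("pics/top0.png")
def comp(mask,x,y,w,h,mn=4):
    m=np.zeros_like(mask);m[y:y+h,x:x+w]=mask[y:y+h,x:x+w]
    n,l,st,c=cv2.connectedComponentsWithStats(m); return [(c[i].round(2),st[i,4]) for i in range(1,n) if st[i,4]>=mn]
hs=cv2.cvtColor(t,cv2.COLOR_BGR2HSV)
up=lambda im:cv2.resize(im,None,fx=4,fy=4,interpolation=cv2.INTER_CUBIC)
# plate: upsampled saturation mask
x,y,w,h=228,140,45,75
c=up(t[y:y+h,x:x+w]);H=cv2.cvtColor(c,cv2.COLOR_BGR2HSV)
m=(H[...,1]>60).astype(np.uint8)*255
cs,hi=cv2.findContours(m,cv2.RETR_CCOMP,cv2.CHAIN_APPROX_NONE)
f=lambda p:(np.array(p)+.5)/4-.5+[x,y]
for k,q in enumerate(cs):
    if cv2.contourArea(q)<200: continue
    if hi[0,k,3]<0:
        r=cv2.minAreaRect(q); b=f(cv2.boxPoints(r)); W=np.array([ray("top",v,.01)[:2] for v in b]); print("plate",W.mean(0),np.linalg.norm(np.diff(W,axis=0),axis=1),[np.arctan2(*(W[i+1]-W[i])[::-1]) for i in range(2)])
    else:
        e=cv2.moments(q); v=f([e['m10']/e['m00'],e['m01']/e['m00']]); print("hole",v,ray("top",v,.01)[:2],ray("top",v,.005)[:2],cv2.contourArea(q)/16)
# chuck
print("chuck top",tri((260,181.2),(250,174.1)), "via plane", ray("top",(250,174.1),.075))
for a,b in(((164.6,157.6),(355.6,183.0)),((135.4,181.6),(329.4,211.1))):
    print("tip",tri(a,b),ray("top",b,.099)[:2])
# disc
m=((hs[...,2]>150)&(hs[...,1]<45)).astype(np.uint8)*255; mm=np.zeros_like(m);mm[155:240,300:385]=m[155:240,300:385]
q=max(cv2.findContours(mm,cv2.RETR_EXTERNAL,cv2.CHAIN_APPROX_NONE)[0],key=cv2.contourArea)
e=cv2.fitEllipse(q);print("disc",e,ray("top",e[0],.075)[:2],[np.linalg.norm(ray("top",(e[0][0]+d/2,e[0][1]),.075)-ray("top",(e[0][0]-d/2,e[0][1]),.075)) for d in e[1]])
# scene: yellow hole near
s=cv2.imread("pics/scene0.png")
print("scene hole", ray("scene",(212+215/4.1667-.4,164+209/4.1667-.4),.01)[:2])
print("vase",ray("top",(286,103),.15)[:2])
E
```

```text
plate [0.57456145 0.06322137] [0.19540542 0.09583637 0.19521244] [np.float64(-0.032208591582855), np.float64(-1.6131705503369307)]
hole [249.21385017 195.61401471] [0.51431166 0.06563373] [0.51503416 0.06574665] 53.8125
hole [250.5585166  159.25633781] [0.63396623 0.06178925] [0.63508844 0.06188933] 51.15625
chuck top (array([0.57338776, 0.06369606, 0.07127572]), array([-0.51, -0.11])) via plane [0.57232954 0.06202945 0.075     ]
tip (array([ 0.53390382, -0.21192695,  0.16430779]), array([-11.69,  -1.59])) [ 0.54053066 -0.25906338]
tip (array([ 0.4637728 , -0.22886198,  0.02432326]), array([12.58, -0.23])) [ 0.45467287 -0.17791431]
disc ((341.70281982421875, 197.23004150390625), (69.2833480834961, 71.26547241210938), 125.95997619628906) [ 0.50026008 -0.22012471] [np.float64(0.21257203474792827), np.float64(0.21865350441718934)]
scene hole [0.63617304 0.06181198]
vase [ 0.77534708 -0.046802  ]
```

```bash
python3 - <<'E'
from h import *
for b,a in(((355.6,183.0),(135.4,181.6)),((329.4,211.1),(164.6,157.6))):
    print("tip",tri(a,b),ray("scene",a,.099)[:2])
# pin bases in crop (scene), at head height
for p in((654,372),(531,470)): print("base",ray("scene",(104+(p[0]-400)/4.1667-.4,148+(p[1]-300)/4.1667-.4),.077)[:2])
from plant import telemetry
s=telemetry.state();from scipy.spatial.transform import Rotation as R
o=s["orientation"];print(R.from_quat([*o[1:],o[0]]).as_matrix().round(4))
E
```

```text
tip (array([ 0.54140302, -0.25997027,  0.09396687]), array([-0.04, -0.  ])) [ 0.54765112 -0.25928204]
tip (array([ 0.45496047, -0.17832312,  0.0964004 ]), array([0.01, 0.  ])) [ 0.4584603  -0.17832911]
base [ 0.46237393 -0.18089212]
base [ 0.54829061 -0.26325489]
[[ 9.234e-01  3.838e-01 -8.000e-04]
 [ 3.838e-01 -9.234e-01  1.500e-03]
 [-1.000e-04 -1.700e-03 -1.000e+00]]
```

Call:
{"name": "move_arm", "arguments": {"steps": [[85, 0.74, -0.617, 0.03], [85, 0.74, -0.617, 0.03]]}}

```text
invalid input
```

Call:
{"name": "move_arm", "arguments": {"steps": [[85, 0.74, -0.617, 0.03, 0, 0, 0], [85, 0.74, -0.617, 0.03, 0, 0, 0], [85, 0.74, -0.617, 0.03, 0, 0, 0], [85, 0.74, -0.617, 0.03, 0, 0, 0], [85, 0.74, -0.617, 0.03, 0, 0, 0], [85, 0.74, -0.617, 0.03, 0, 0, 0], [85, 0.74, -0.617, 0.03, 0, 0, 0], [85, 0.74, -0.617, 0.03, 0, 0, 0], [85, 0.74, -0.617, 0.03, 0, 0, 0], [85, 0.74, -0.617, 0.03, 0, 0, 0], [85, 0.74, -0.617, 0.03, 0, 0, 0], [85, 0.74, -0.617, 0.03, 0, 0, 0]]}}

```text
clock: 1.6
tcp_pos: [0.5756, 0.0677, 0.1907]
orientation: [-0.001, 0.98, 0.198, 0.0]
ft_force: [0.1, 0.1, -0.8]
opening: 0.0848
grasp_force: 0.0
```

Call:
{"name": "move_arm", "arguments": {"steps": [[85, 0, 0, 0.057, 0, 0, 0], [85, 0, 0, 0.113, 0, 0, 0], [85, 0, 0, 0.113, 0, 0, 0]]}}

```text
clock: 1.98
tcp_pos: [0.5718, 0.0627, 0.1035]
orientation: [-0.0, 0.981, 0.196, -0.004]
ft_force: [-0.3, 0.5, 0.1]
opening: 0.0852
grasp_force: 0.0
```

```bash
python3 - <<'E'
from plant import telemetry,camera
import cv2,numpy as np
s=camera("scene")[:,:,::-1];t=camera("top")[:,:,::-1]
def c(im,x,y,w,h): return cv2.resize(im[y:y+h,x:x+w],(400,400),interpolation=cv2.INTER_CUBIC)
cv2.imwrite("pics/a.png",np.hstack([c(t,200,130,100,100),c(s,200,110,120,120)]))
print(telemetry.state()["tcp_pos"],telemetry.state()["qpos"].round(2))
E
```

```text
[0.57516419 0.06307768 0.10694539] [-0.14  0.77 -0.08  1.81  0.1   0.57 -1.47]
```

View pics/a.png

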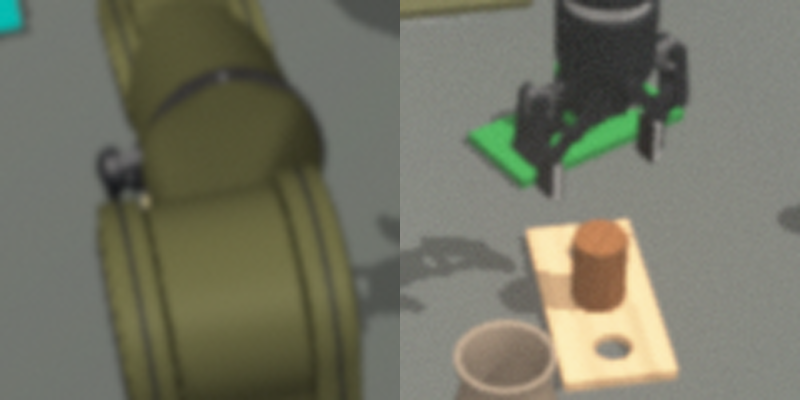

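The scene view shows the finger midpoint at about (600,170) in the crop, in line above the chuck top at (600,240). Next I descend and close.

Call:
{"name": "move_arm", "arguments": {"steps": [[85, 0, 0, 0.041, 0, 0, 0], [85, 0, 0, 0.081, 0, 0, 0], [85, 0, 0, 0.081, 0, 0, 0], [85, 0, 0, 0.081, 0, 0, 0], [35, 0, 0, 0.081, 0, 0, 0], [35, 0, 0, 0.081, 0, 0, 0], [35, 0, 0, 0.081, 0, 0, 0], [35, 0, 0, 0.081, 0, 0, 0], [35, 0, 0, 0.081, 0, 0, 0], [35, 0, 0, 0.081, 0, 0, 0]]}}

```text
clock: 3.32
tcp_pos: [0.5754, 0.0633, 0.047]
orientation: [0.0, 0.981, 0.196, 0.001]
ft_force: [-2.2, 0.7, 9.0]
opening: 0.0433
grasp_force: 59.5
```

Call:
{"name": "move_arm", "arguments": {"steps": [[35, 0, 0, -0.04, 0, 0, 0], [35, 0, 0, -0.1, 0, 0, 0], [35, 0, 0, -0.173, 0, 0, 0], [35, 0, 0, -0.173, 0, 0, 0], [35, 0, 0, -0.173, 0, 0, 0]]}}

```text
clock: 3.95
tcp_pos: [0.5739, 0.0629, 0.1748]
orientation: [0.0, 0.981, 0.196, -0.001]
ft_force: [-0.6, 0.6, -2.4]
opening: 0.0434
grasp_force: 61.7
```

```bash
python3 - <<'E'
from plant import telemetry
from scipy.spatial.transform import Rotation as R
import numpy as np
s=telemetry.state();o=s["orientation"];M=R.from_quat([*o[1:],o[0]]).as_matrix()
print(s["tcp_pos"],s["grasp_force"],s["ft_force"],s["opening"])
d=np.array([.499,-.2195,s["tcp_pos"][2]])-[.5747,.0634,s["tcp_pos"][2]]
print((M.T@d)/.75, "turn z", .723/(np.pi/4), np.arctan2(M[1,0],M[0,0]))
E
```

```text
[0.57389633 0.06292233 0.17480693] 61.72748565673828 [-0.61325067  0.55956935 -2.40728929] 0.043447866461447875
[-2.37944630e-01  3.09595945e-01  2.86465198e-04] turn z 0.9205521908435226 0.3938176742560115
```

Call:
{"name": "move_arm", "arguments": {"steps": [[35, -0.02, 0.025, 0, 0, 0, 0.08], [35, -0.055, 0.07, 0, 0, 0, 0.21], [35, -0.095, 0.125, 0, 0, 0, 0.37], [35, -0.14, 0.18, 0, 0, 0, 0.53], [35, -0.18, 0.235, 0, 0, 0, 0.7], [35, -0.21, 0.275, 0, 0, 0, 0.82], [35, -0.23, 0.3, 0, 0, 0, 0.89], [35, -0.238, 0.31, 0, 0, 0, 0.92], [35, -0.238, 0.31, 0, 0, 0, 0.92], [35, -0.238, 0.31, 0, 0, 0, 0.92], [35, -0.238, 0.31, 0, 0, 0, 0.92]]}}

```text
clock: 5.32
tcp_pos: [0.4997, -0.2185, 0.1753]
orientation: [-0.0, 0.987, -0.162, 0.0]
ft_force: [-0.2, 0.2, -1.5]
opening: 0.0435
grasp_force: 61.6
```

```bash
python3 - <<'E'
from plant import telemetry,camera
import cv2,numpy as np
s=camera("scene")[:,:,::-1];t=camera("top")[:,:,::-1]
cv2.imwrite("pics/s1.png",s);cv2.imwrite("pics/t1.png",t)
def c(im,x,y,w,h): return cv2.resize(im[y:y+h,x:x+w],(400,400),interpolation=cv2.INTER_CUBIC)
cv2.imwrite("pics/b.png",np.hstack([c(t,292,148,100,100),c(s,95,100,120,120)]))
s=telemetry.state();print(s["tcp_pos"],s["orientation"],s["grasp_force"])
E
```

```text
[ 0.49951982 -0.21915462  0.175364  ] [-1.82322460e-04  9.86652314e-01 -1.62840948e-01  6.01413797e-05] 61.64945125579834
```

View pics/b.png

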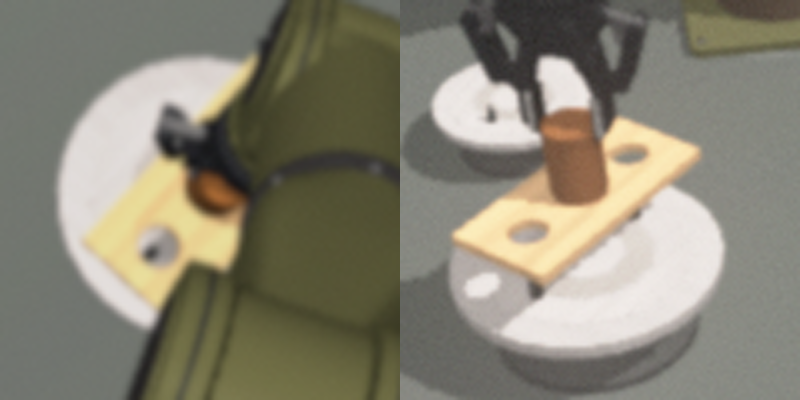

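```bash
python3 - <<'E'
from h import *
a=ray("scene",(133.05,169.25),.138);b=ray("scene",(163.65,145.55),.138)
print("holes",a,b,(a+b)/2,np.linalg.norm(a-b),np.arctan2(*(a-b)[1::-1]))
print("top hole",ray("top",(330.9,208.9),.138)[:2])
E
```

```text
holes [ 0.54542636 -0.25969631  0.138     ] [ 0.45643793 -0.1768698   0.138     ] [ 0.50093214 -0.21828306  0.138     ] 0.12156961052057028 -0.7495498365265633
top hole [ 0.45681655 -0.17662198]
```

Measured holes and pins agree within about 2 mm in both views, and the clearance is 10 mm. I lower it while still holding.

Call:
{"name": "move_arm", "arguments": {"steps": [[35, 0, 0, 0.015, 0, 0, 0], [35, 0, 0, 0.035, 0, 0, 0], [35, 0, 0, 0.05, 0, 0, 0], [35, 0, 0, 0.06, 0, 0, 0], [35, 0, 0, 0.06, 0, 0, 0], [35, 0, 0, 0.06, 0, 0, 0], [35, 0, 0, 0.065, 0, 0, 0], [35, 0, 0, 0.068, 0, 0, 0], [35, 0, 0, 0.07, 0, 0, 0], [35, 0, 0, 0.07, 0, 0, 0]]}}

```text
clock: 6.68
tcp_pos: [0.4991, -0.22, 0.1227]
orientation: [0.0, 0.987, -0.164, -0.0]
ft_force: [0.8, 0.1, -2.2]
opening: 0.0432
grasp_force: 61.6
```

```bash
python3 - <<'E'
from plant import telemetry,camera
import cv2,numpy as np
s=camera("scene")[:,:,::-1];t=camera("top")[:,:,::-1]
def c(im,x,y,w,h): return cv2.resize(im[y:y+h,x:x+w],(400,400),interpolation=cv2.INTER_CUBIC)
cv2.imwrite("pics/c.png",np.hstack([c(t,292,148,100,100),c(s,95,110,110,110)]))
s=telemetry.state();print(s["tcp_pos"],s["ft_force"],s["grasp_force"])
E
```

```text
[ 0.49922792 -0.22010913  0.12286283] [ 0.94687966 -0.36971321 -2.10850009] 61.647562980651855
```

View pics/c.png

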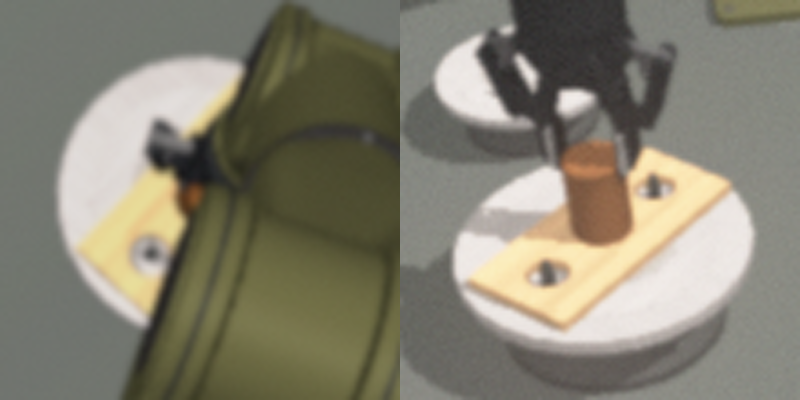

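Both pins stand in the holes, at crop (547,272) and (654,186). The plate hangs about 1 mm or less above the head, so I touch down, release and retreat.

Call:
{"name": "move_arm", "arguments": {"steps": [[35, 0, 0, 0.002, 0, 0, 0], [35, 0, 0, 0.002, 0, 0, 0], [85, 0, 0, 0.002, 0, 0, 0], [85, 0, 0, 0.002, 0, 0, 0], [85, 0, 0, 0.002, 0, 0, 0], [85, 0, 0, 0.002, 0, 0, 0], [85, 0, 0, 0.002, 0, 0, 0], [85, 0, 0, -0.03, 0, 0, 0], [85, 0, 0, -0.1, 0, 0, 0], [85, 0, 0, -0.18, 0, 0, 0], [85, 0, 0, -0.18, 0, 0, 0], [85, 0, 0, -0.18, 0, 0, 0]]}}

```text
clock: 8.28
tcp_pos: [0.4987, -0.2198, 0.2576]
orientation: [-0.0, 0.987, -0.164, -0.0]
ft_force: [0.6, 0.1, -0.4]
opening: 0.0851
grasp_force: 0.0
```

```bash
python3 - <<'E'
from plant import telemetry,camera
import cv2
s=camera("scene")[:,:,::-1]
cv2.imwrite("pics/d.png",s)
s=telemetry.state();print(s["tcp_pos"],s["ft_force"],s["grasp_force"],s["opening"])
E
```

```text
[ 0.49828441 -0.21962218  0.25681628] [-0.71433374  0.51117578 -0.23636838] 0.0 0.08481440543438197
```

View pics/d.png

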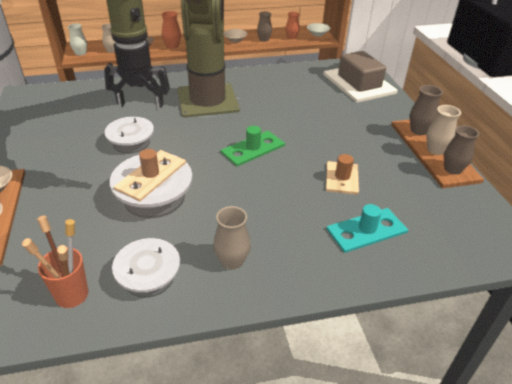

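The plate lies flat on the head at (150,175) with a pin in each hole. The gripper is clear, and the vase and the short plate have not moved.

```bash
python3 -c "
from plant import order
print(order.close_job())"
```

```text
the job is handed in; nothing more can be done
None
```

The long chuck plate lies flat on the largest turntable with a pin in each hole, released; the short plate and vase look unmoved in the last picture, and I handed the job in at about 8.3 s, though the hand-in returned no verdict.

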